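Pin the lever of the clay tile press

TASK

Push the loose pivot pin of the tile press's lever fully home until its head stops against the brass bush. Then take the R-clip from its wooden rack and press its straight leg down through the cross-hole near the pin's free end, its bent leg riding over the pin, until the clip snaps fully home; find the hole by gentle feel, force nothing, and leave the other things on the table alone.

Things in the scene. Friction and masses are not known exactly. Their poses are not given: they have to be found in the camera images.
- press: Fixed dark-green tile press. Origin on the table under the pivot; z up; x runs along the lever to its wooden handle (end at 308 mm). Base 20 mm high (x -65 to 230, y within 60). Two lugs: 13 to 27 mm either side in y, 44 mm wide in x, 97.5 mm high; grey lever between. A brass bush (27 mm across) stands 6 to 12 mm out of the +y lug, differing each time.
- axle (a point): Point on the pin's centre line at the outer face of the -y lug: press frame (0, -27, 80) mm, press axes. The pin: 20 mm rod along y through both lugs, does not turn. Its vertical cross-hole, 7 mm square in a yellow band, is in a nose piece screwed in to varying depth: 73 to 97 mm from the head's inner face. Pin home, it is 7 to 37 mm beyond this point (-y), 26 mm short of the pin's end. Until then the lug hides it.
- pin (a joint): Metres the pin stands out of home, to the press's +y; starts 41 to 47 mm out. Drags with about 5 N (more when pushed fast) and stops dead at 0. Push its head (disc 30 mm across, 10 mm thick, centre 80 mm high, at the +y end) towards -y. At home the head's inner face lies on the brass bush: at press y 33 to 39 mm, outer face at 43 to 49 mm.
- rack: Fixed wooden block, 76 x 60 mm, 65 mm high, origin under its centre. Through pocket 30 mm (x -7.5 to 22.5) by 8 mm (y) in which the clip's legs hang; the clip's tab rests on the top. At the start the clip's frame is the rack's, 65 mm up.
- clip: R-clip, 60 g, upright. Origin: straight leg's axis at the red tab's underside. Tab (grip here): x -9 to 21, y -7 to 7, z 0 to 30 mm. Straight leg: 5 mm wire, tip (4 mm wide) at z -58.5. Sprung bent leg on the +x side bellies round the pin, flared end at x 16, z -50. Fit it square to the pin, clip x along press x or opposite. It enters within about 1.5 mm of the hole; 3 to 8 N presses it home.
- clip_seat (a point): Point on the straight leg 30 mm below the tab's underside (clip frame (0, 0, -30) mm), clip's axes. When the clip is fully home it lies on the pin's centre line, so the tab's underside is 110 mm above the table; the bent leg's belly then hugs the pin.
- pot: Loose brown clay pot, 124 mm across, 118 mm high, bystander; origin under its centre.
- cup: Loose clay cup, 76 mm across, 85 mm high, bystander; origin under its centre.
- tile_a: Loose brown tile, 95 x 95 x 10 mm, bystander; origin under its centre.
- slipjar: Loose blue jar with white lid, 68 mm across, 85 mm high, bystander; origin under its centre.
- ruler: Loose aluminium ruler, 250 mm (y) x 30 x 4 mm, bystander; origin under its centre.
- needle: Loose needle tool, 170 mm long along x, bystander; origin under its middle.
- rib: Loose wooden rib, 90 x 55 x 6 mm, bystander; origin under its centre.
Mind the look-alikes: they are no part of the job. Several things have the shape of the clip; the one meant has the colours described above.

How it is judged:
On the way, in this order (a step that is already met when the one before it is completed fails the run):
1. the pin is pushed fully home (within 1.5 mm) (value of joint pin below 0.0015 m), for 0.2 s.
2. the clip's straight leg has entered the pin's cross-hole, from above (x of clip_seat in the frame of axle between -0.003 and 0.003 m and y of clip_seat in the frame of axle between -0.041 and -0.004 m and angle between clip's own z axis and vertical below 0.25 rad and z of clip_seat in the frame of axle below 0.032 m and value of joint pin below 0.004 m), for 0.05 s.
At the end, for the whole second after the job is handed in: The pin is home (within 3.5 mm); the clip stands square and upright (within 0.25 rad) with its straight leg through the cross-hole, its seat point within 3 mm of the pin's centre line in height and across, at rest and let go (value of joint pin below 0.0035 m and x of clip_seat in the frame of axle between -0.003 and 0.003 m and y of clip_seat in the frame of axle between -0.041 and -0.004 m and z of clip_seat in the frame of axle between -0.003 and 0.003 m and angle between clip's own z axis and vertical below 0.25 rad and angle between the x axis of clip and the x axis of press, either way round below 0.25 rad and linear speed of clip below 0.02 m/s); the robot touches nothing.
It fails at once if the pin is pushed by the robot with more than 25 N (contact force between pin and the arm above 25 N or contact force between pin and the fingers above 25 N).
It fails at once if the clip bears on the pin with more than 25 N (contact force between clip and pin above 25 N).
It fails at once if the robot or the clip strikes the press with more than 25 N (contact force between press and the arm above 25 N or contact force between press and the fingers above 25 N or contact force between press and clip above 25 N).
It fails at once if a bystander on the table is moved more than 15 mm (distance of any of pot, cup, tile_a, slipjar, ruler, needle, rib from where it was at the start of the episode above 0.015 m).
It also fails if it takes over 72 s, if anything falls off the work surface, if the arm or the gripper's body presses on something with over 40 N, if the wrist force passes 120 N, or if a joint passes its speed limit or range.

ROBOT

A 7-joint arm with a two-finger parallel gripper is mounted at the origin on the work surface. World frame = base frame: x ahead of the robot, y to its left, z up, the work surface at z = 0. Lengths are in m, angles in rad, forces in N, time in s.
With the tool pointing down it reaches from about 0.425 to 0.825 m from the base axis. Payload 3.6 kg.
Tool frame: the origin (TCP) lies where the fingers leave the gripper's body, on its centre line; the fingertips stand 84 mm ahead of it and the grasp point (between the pads) lies 65 mm ahead of it (grasp_offset is the distance from the TCP to the grasp point, in m); z points along the fingers, y is the direction in which the jaws open and shut (so a half turn about z gives the same grasp; the last joint's range is limited). The gripper opens to 93 mm and grips with 3 to 60 N. Pads are 15 mm wide; open, the fingers measure 128 mm over their backs; the gripper's body (75 mm by 188 mm) begins 65 mm behind the grasp point.
Start: joints at [1.208, 0.615, -0.013, 1.423, 0.008, 1.103, -0.04], TCP at [0.215, -0.613, 0.303] pointing down, gripper open.
Joint ranges: [-3.12, 3.12], [-0.3, 2.06], [-1.34, 1.32], [0.26, 2.42], [-1.36, 4.5], [0.01, 1.98], [-2.84, 2.84]. Speed limits (rad/s): [2.79, 2.79, 3.14, 3.14, 3.14, 3.14, 3.14].

INTERFACE

Orientations are given as a unit quaternion [x, y, z, w].
In Python, from rig import * gives the robot as it stands. The module is installed in compiled form; this text tells all that it offers.
- The arm moves only by the tool move_arm, never from a script. Its argument "plan" is a list of rows, each an object with "dp": the shift along the tool's x, y, z in units of 0.03 m (1.0 is 0.03 m), a list of three; "rot": the turn, a rotation vector about the tool's x, y, z in units of 6 degrees (1.0 is 6 degrees), a list of three. A call has 1 to 8 rows; each row shifts and turns the commanded pose from where the row before left it, along the tool's axes as they then stand; what a row does not reach is not made up. A row lasts 1/10 s, in which the tool goes at most 50 mm and 8.59 degrees, less where a joint would pass 70% of its speed; a pose out of reach is approached as far as the arm can. A call with a number of a shift or a turn outside -1 to 1 is refused whole. A call with a gripper value outside its range is refused whole. "grip" is the opening, from 0 (shut) to 1 (fully open), set as the call begins (left out, the last holds). The fingers move at their own pace and stop on an object; "grip_force" is the grip in N (left out, the last holds). Time passes only in rows, so rows that do not move let the fingers close. It gives the time, the measured TCP pose, the force and the opening at its end, in the units of the state.
- sense(): the state, without advancing time (a new reading comes with each control period).
- get_image(name): name is "scene" or "top" or "wrist"; returns the picture (480x640x3 uint8, red, green, blue); there is no depth.
- camera_model(name): a dict with "fx", "fy", "cx", "cy" (pixels), "R" (3x3) and "t" (3): a world point X has camera coordinates R X + t. Camera axes: x right, y down, z forward; pixel columns grow to the right and rows downward; lengths in m; the calibration is good to about 2 mm. A picture is of the moment at which its call begins: read the wrist's pose just before it. camera_model takes no time and is no camera call; for the wrist camera it gives the pose at the moment of the call.
- close_job(): hands the job in, once; it reports no verdict.
The state is a dict: "clock": time; "q": joint angles; "qvel": joint speeds; "tau": joint torques, N m; "eef_pos": TCP position; "tool_rot": TCP orientation; "wrist_force": force on the tool from outside, world axes, zero at the start; "ft_torque": the same for the moment, N m; "width": finger opening in m.
Only numpy, scipy, OpenCV 4.12 (cv2) and the standard library are available. Lean on these libraries where they do the work, as an engineer would, in place of code of your own. Each camera call takes 0.05 s, during which the arm holds its last target. There are 200 camera calls.

## Working session

There is one attempt and no reset: what is moved stays moved. The work goes in short steps, Python scripts to look and compute and a tool call to move; the robot and the scene stay as the last step left them, time stands still between calls to the robot, and variables do not carry over. Pictures are saved under pics/ and viewed, about 8 in all and at most 12, crops included, and the job is handed in when it is done.

Besides the shell and the picture viewer there is one more tool, called after "Emit:" as name([rows], argument=value, ...), one row to a line, values as JSON. move_arm: Moves the arm, as the interface text tells. Shifts and turns lie within -1 to 1; 1 stands for 0.03 m of shift or 6 degrees of turn. Its arguments: {"type":"object","properties":{"plan":{"type":"array","items":{"type":"object","properties":{"dp":{"type":"array","items":{"type":"number","minimum":-1,"maximum":1}},"rot":{"type":"array","items":{"type":"number","minimum":-1,"maximum":1}}}}},"grip":{"type":"number"},"grip_force":{"type":"number"}},"required":["plan"]}

```bash
mkdir -p pics; cat > h.py <<'E'
from rig import *
import numpy as np, cv2
def save(n,img): cv2.imwrite('pics/'+n,cv2.cvtColor(img,cv2.COLOR_RGB2BGR))
def ray(m,u,v):
    R=np.array(m['R']);t=np.array(m['t'])
    d=R.T@np.array([(u-m['cx'])/m['fx'],(v-m['cy'])/m['fy'],1]); return -R.T@t,d
def onz(m,u,v,z):
    c,d=ray(m,u,v); return c+d*(z-c[2])/d[2]
def proj(m,X):
    p=np.array(m['R'])@np.array(X)+np.array(m['t']); return np.array([m['fx']*p[0]/p[2]+m['cx'],m['fy']*p[1]/p[2]+m['cy']])
def tri(a,b):
    (c1,d1),(c2,d2)=a,b
    s=np.linalg.lstsq(np.stack([d1,-d2],1),c2-c1,rcond=None)[0]
    p,q=c1+d1*s[0],c2+d2*s[1]; return (p+q)/2,np.linalg.norm(p-q)
E
python3 - <<'E'
from h import *
s=sense();print(s)
for n in('scene','top'):
    im=get_image(n);np.save(n+'.npy',im);save(n+'0.png',im);m=camera_model(n);print(n,m)
E
```

```text
{'clock': 0.0, 'q': array([ 1.20752428,  0.61588409, -0.01262982,  1.42483525,  0.00813053,
        1.10339677, -0.04039436]), 'qvel': array([ 0.00166376, -0.00077632, -0.00174437, -0.00054704,  0.00032656,
        0.00024212,  0.00162059]), 'tau': array([-4.91203700e-04, -4.58936584e+01,  2.09363764e-01, -1.65743941e+01,
       -6.09556236e-02,  2.05706782e-02,  2.55011955e-04]), 'eef_pos': array([ 0.21461618, -0.61295845,  0.30162477]), 'tool_rot': array([ 9.85847700e-01,  1.67638849e-01, -2.33535015e-04, -1.21412819e-03]), 'wrist_force': array([-0.61735085, -0.05090712, -0.39761259]), 'ft_torque': array([-0.0075441 ,  0.05082867, -0.07916395]), 'width': 0.09256811159018473}
scene {'fx': 591.8717685891555, 'fy': 591.8717685891555, 'cx': 304.31034879314166, 'cy': 250.40720842559907, 'R': array([[-0.55100429,  0.83437124, -0.01479544],
       [ 0.67116779,  0.43255221, -0.60202358],
       [-0.49591136, -0.34164779, -0.79834122]]), 't': array([ 0.28846209, -0.30828048,  1.72894549])}
top {'fx': 592.9634792345595, 'fy': 592.9634792345595, 'cx': 335.97140812675156, 'cy': 235.37252570758983, 'R': array([[ 0.00179509, -0.99999145,  0.00372531],
       [-0.99451494, -0.00217483, -0.10457196],
       [ 0.10457917, -0.00351716, -0.99451035]]), 't': array([-0.00864309,  0.50704771,  1.10726763])}
```

View pics/top0.png

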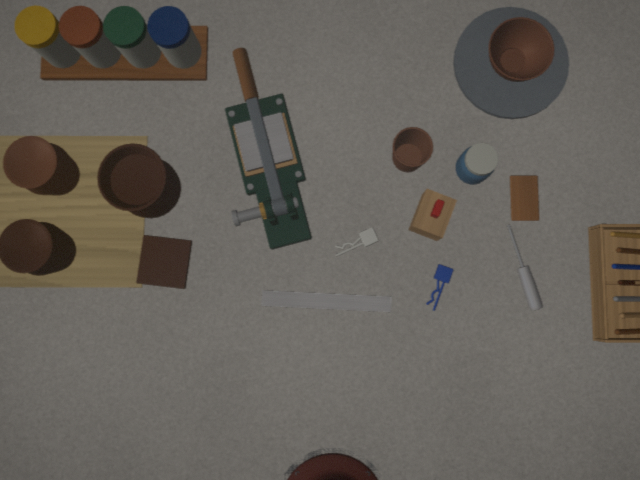

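View pics/scene0.png

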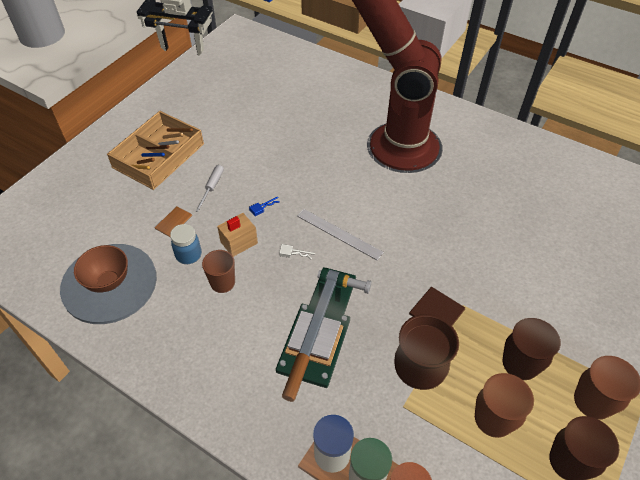

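```bash
python3 - <<'E'
from h import *
t=np.load('top.npy');s=np.load('scene.npy')
f=lambda im,u,v,w,h:cv2.resize(im[v:v+h,u:u+w],(400,300),interpolation=cv2.INTER_CUBIC)
a=np.vstack([np.hstack([f(t,220,170,100,75),f(t,390,170,100,75)]),np.hstack([f(s,300,255,80,60),f(s,205,205,80,60)])])
save('crop1.png',cv2.convertScaleAbs(a,alpha=1.5))
mt,ms=camera_model('top'),camera_model('scene')
def big(mask):
    c=max(cv2.findContours(mask,0,2)[0],key=cv2.contourArea);return c
hsv=cv2.cvtColor(t,cv2.COLOR_RGB2HSV)
H,S,V=[hsv[...,i].astype(int) for i in range(3)]
red=(((H<6)|(H>174))&(S>190)&(V>90)).astype(np.uint8); red[440:]=0
c=big(red);print('red top',cv2.minAreaRect(c),cv2.contourArea(c))
g=((H>55)&(H<95)&(S>70)).astype(np.uint8);g[:90]=0;g[:,:215]=0;g[:,320:]=0
g=cv2.morphologyEx(g,3,np.ones((3,3)))
print('green bbox',cv2.boundingRect(g))
c=big(g);print('hull',cv2.approxPolyDP(c,3,True)[:,0].tolist())
yl=((H>15)&(H<30)&(S>120)&(V>80)).astype(np.uint8)[190:230,220:290];print('brass',cv2.boundingRect(yl))
w=((H>8)&(H<20)&(S>70)).astype(np.uint8);w[:180]=0;w[245:]=0;w[:,:405]=0;w[:,460:]=0
c=big(w);print('rack',cv2.minAreaRect(c),cv2.approxPolyDP(cv2.convexHull(c),2,True)[:,0].tolist())
E
```

```text
Traceback (most recent call last):
ValueError: max() iterable argument is empty
```

View pics/crop1.png

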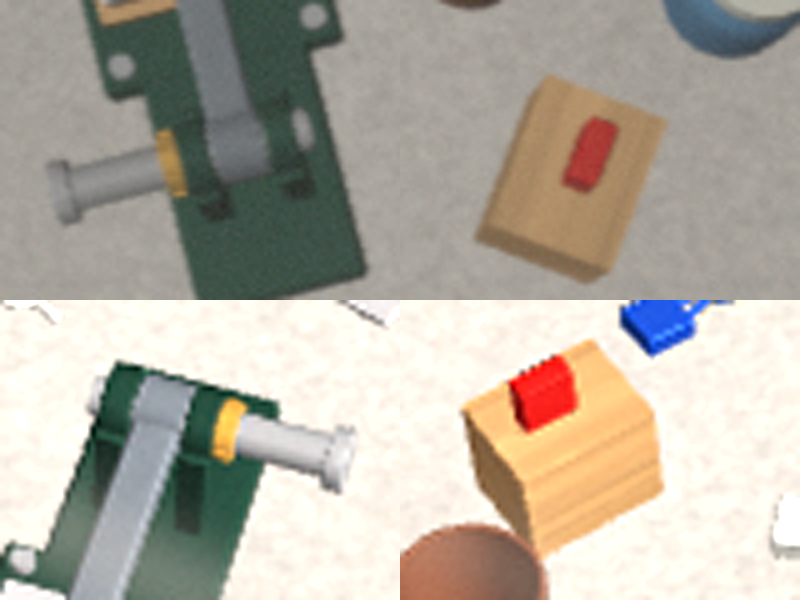

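```bash
python3 - <<'E'
from h import *
t=np.load('top.npy');mt=camera_model('top');ms=camera_model('scene')
hsv=cv2.cvtColor(t,cv2.COLOR_RGB2HSV)
H,S,V=[hsv[...,i].astype(int) for i in range(3)]
big=lambda m:max(cv2.findContours(m.astype(np.uint8),0,2)[0],key=cv2.contourArea)
red=((H<6)|(H>174))&(S>140); red[440:]=0;red[:180]=0
c=big(red);print('red',cv2.minAreaRect(c),cv2.contourArea(c))
g=((H>55)&(H<95)&(S>60));g[:90]=0;g[:,:215]=0;g[:,320:]=0
c=big(g);print('hull',cv2.approxPolyDP(cv2.convexHull(c),2.5,True)[:,0].tolist())
w=((H>8)&(H<20)&(S>60))|red;w[:180]=0;w[245:]=0;w[:,:405]=0;w[:,460:]=0
c=big(w);print('rack',cv2.approxPolyDP(cv2.convexHull(c),1.5,True)[:,0].tolist())
# pins: hand readings from crop (crop/4 + offset)
tp=lambda x,y:(220+x/4,170+y/4); sp=lambda x,y:(300+x/5,255+(y-300)/5)
print('rack corners',[onz(mt,390+(x-400)/4,170+y/4,.065).round(4) for x,y in((548,75),(666,122),(475,240))])
print('tab top', onz(mt,438,208,.09))
print('head',tri(ray(mt,*tp(62,193)),ray(ms,*sp(344,459))))
print('head80',onz(mt,*tp(62,193),.08))
p1,p2=onz(mt,*tp(80,189),.08),onz(mt,*tp(160,169),.08);print('pin line',p1,p2,np.degrees(np.arctan2(*(p1-p2)[[1,0]])))
for a in ((342,40),(366,272),(198,300)): print(onz(mt,*tp(*a),.02))
E
```

```text
red ((437.17242431640625, 208.06898498535156), (8.170595169067383, 17.826751708984375), 21.801406860351562) 120.0
hull [[302, 210], [308, 236], [271, 246], [264, 221]]
rack [[426, 189], [456, 200], [442, 237], [436, 240], [409, 229], [421, 196]]
rack corners [array([ 0.5908, -0.177 ,  0.065 ]), array([ 0.5687, -0.2316,  0.065 ]), array([ 0.5133, -0.1421,  0.065 ])]
tab top [ 0.55074792 -0.19246945  0.09      ]
head (array([0.53217047, 0.17956869, 0.07279469]), np.float64(0.005225569649515875))
head80 [0.53248614 0.17607701 0.08      ]
pin line [0.53434699 0.16789926 0.08      ] [0.54365215 0.13152841 0.08      ] 104.3507831550135
[0.61575997 0.05171556 0.02      ]
[0.50257676 0.03937301 0.02      ]
[0.48889901 0.11988971 0.02      ]
```

Emit:
move_arm([
  {"dp": [0.95,-0.6,-0.06]},
  {"dp": [0.95,-0.6,-0.06]},
  {"dp": [0.95,-0.6,-0.06]},
  {"dp": [0.95,-0.6,-0.06]},
  {"dp": [0.95,-0.6,-0.06]},
  {"dp": [0.95,-0.6,-0.06]},
  {"dp": [0.95,-0.6,-0.06]},
  {"dp": [0.95,-0.6,-0.06]},
], grip=0)

```text
$.plan[0]: bad value
```

Emit:
move_arm([
  {"dp": [0.95,-0.6,-0.06]},
  {"dp": [0.95,-0.6,-0.06]},
  {"dp": [0.95,-0.6,-0.06]},
  {"dp": [0.95,-0.6,-0.06]},
  {"dp": [0.95,-0.6,-0.06]},
  {"dp": [0.95,-0.6,-0.06]},
  {"dp": [0.95,-0.6,-0.06]},
  {"dp": [0,0,0]},
])

```text
$.plan[0]: bad value
```

```bash
cat >> h.py <<'E'
from scipy.spatial.transform import Rotation as Ro
def togo(p,yaw=None):
    s=sense();R=Ro.from_quat(s['tool_rot']);d=R.inv().apply(np.array(p)-s['eef_pos'])/.03
    print('clock',s['clock'],'pos',s['eef_pos'].round(4),'F',s['wrist_force'].round(2),'w',round(s['width'],4)); 
    if yaw is not None:
        x=[np.cos(np.radians(yaw)),np.sin(np.radians(yaw)),0];z=[0,0,-1]
        T=Ro.from_matrix(np.stack([x,np.cross(z,x),z],1)); print('rot units',(np.degrees((R.inv()*T).as_rotvec())/6).round(3))
    print('dp units',d.round(3))
E
python3 - <<'E'
from h import *
m=camera_model('wrist');s=sense();print(s['eef_pos'],s['wrist_force'],m['R'].round(3),m['t'],m['fx'],m['cx'],m['cy'])
im=get_image('wrist');np.save('w1.npy',im);save('w1.png',im)
mt=camera_model('top');ms=camera_model('scene')
print('handle end',tri(ray(mt,240,50),ray(ms,290,395)))
print('pivot barrel',onz(mt,220+238/4,170+150/4,.0975))
E
```

```text
[ 0.21464453 -0.61299775  0.30169863] [ 0.04163293 -0.31650123 -0.90020084] [[ 0.33  -0.944 -0.002]
 [-0.916 -0.321  0.242]
 [-0.229 -0.078 -0.97 ]] [-0.64871086 -0.02776185  0.39015796] 429.5033702334754 315.67732608895034 235.6485717968582
handle end (array([0.84873838, 0.17701532, 0.08234018]), np.float64(0.008317758923019069))
pivot barrel [0.54983967 0.09436967 0.0975    ]
```

View pics/w1.png

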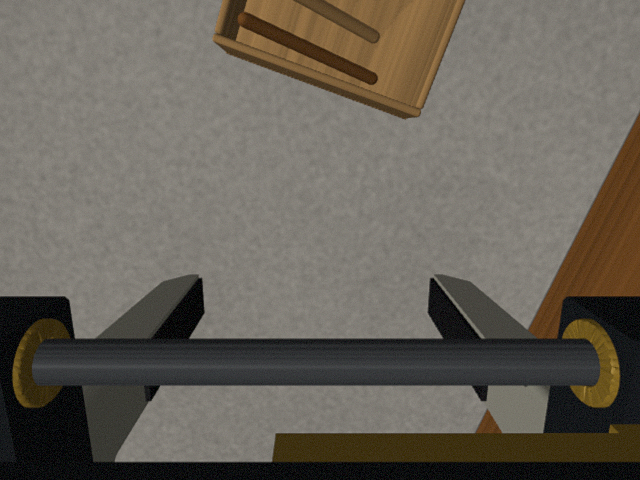

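Emit:
move_arm([
  {"dp": [0.95,-0.6,-0.06],"rot": [0,0,0]},
  {"dp": [0.95,-0.6,-0.06],"rot": [0,0,0]},
  {"dp": [0.95,-0.6,-0.06],"rot": [0,0,0]},
  {"dp": [0.95,-0.6,-0.06],"rot": [0,0,0]},
  {"dp": [0.95,-0.6,-0.06],"rot": [0,0,0]},
  {"dp": [0.95,-0.6,-0.06],"rot": [0,0,0]},
  {"dp": [0.95,-0.6,-0.06],"rot": [0,0,0]},
  {"dp": [0.95,-0.6,-0.06],"rot": [0,0,0]},
], grip=0)

```text
clock: 0.95
eef_pos: [0.383, -0.4009, 0.317]
tool_rot: [0.986, 0.168, -0.0, -0.0]
wrist_force: [0.8, -0.7, -1.1]
width: 0.0335
```

Emit:
move_arm([
  {"dp": [0.95,-0.6,-0.06],"rot": [0,0,0]},
  {"dp": [0.95,-0.6,-0.06],"rot": [0,0,0]},
  {"dp": [0.95,-0.6,-0.06],"rot": [0,0,0]},
  {"dp": [0.95,-0.6,-0.06],"rot": [0,0,0]},
  {"dp": [0.95,-0.6,-0.06],"rot": [0,0,0]},
  {"dp": [0.95,-0.6,-0.06],"rot": [0,0,0]},
  {"dp": [0,0,0],"rot": [0,0,0]},
  {"dp": [0,0,0],"rot": [0,0,0]},
])

```text
clock: 1.75
eef_pos: [0.5081, -0.2432, 0.3276]
tool_rot: [0.986, 0.169, -0.001, -0.0]
wrist_force: [-0.7, 0.2, 0.4]
width: 0.0003
```

```bash
python3 - <<'E'
from h import *
m=camera_model('wrist');np.save('w2m.npy',m)
im=get_image('wrist');np.save('w2.npy',im);save('w2.png',im)
togo([.56,-.04,.32],14)
print('cam',-np.array(m['R']).T@m['t'],sense()['clock'])
E
```

```text
clock 1.8 pos [ 0.5074 -0.2446  0.3276] F [ 0.49 -0.1  -0.29] w 0.0006
rot units [0.002 0.015 0.875]
dp units [ 3.905 -5.86   0.247]
cam [ 0.57154394 -0.2206897   0.40990267] 1.8
```

View pics/w2.png

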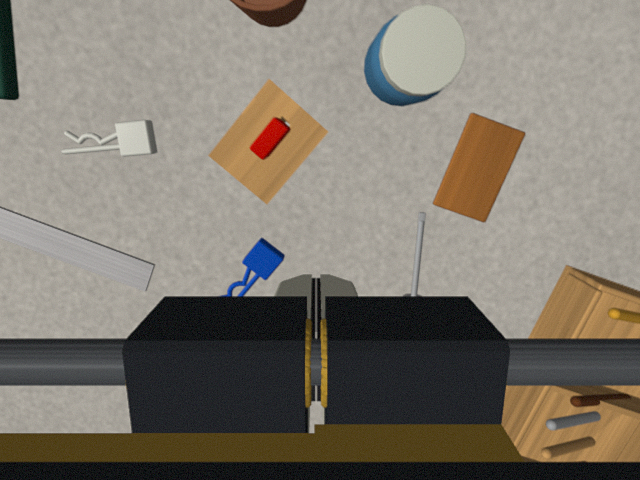

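```bash
python3 - <<'E'
from h import *
im=np.load('w2.npy');m=np.load('w2m.npy',allow_pickle=True).item()
hsv=cv2.cvtColor(im,cv2.COLOR_RGB2HSV);H,S,V=[hsv[...,i].astype(int) for i in range(3)]
big=lambda m:max(cv2.findContours(m.astype(np.uint8),0,2)[0],key=cv2.contourArea)
red=((H<8)|(H>172))&(S>170)
w=(((H>8)&(H<25)&(S>60)&(V>100))|red);w[:70]=0;w[215:]=0;w[:,:200]=0;w[:,340:]=0
w=cv2.morphologyEx(w.astype(np.uint8),2,np.ones((3,3)))
c=big(w);q=cv2.approxPolyDP(cv2.convexHull(c),4,True)[:,0];print('rack px',q.tolist())
P=np.array([onz(m,*p,.065) for p in q]);print(P.round(4));print('sides',np.linalg.norm(P-np.roll(P,-1,0),axis=1).round(4),'ctr',P.mean(0).round(4))
r=red.copy();r[100:170,200:340];r[:100]=0;r[175:]=0;r[:,:200]=0;r[:,340:]=0
c=big(r);q=cv2.approxPolyDP(cv2.convexHull(c),2,True)[:,0];print('red px',q.tolist())
b=r&(V>200);print('bright/dark V',np.percentile(V[r],[10,30,50,70,90]))
for e in np.array(q): print(e,onz(m,*e,.095).round(4),onz(m,*e,.065).round(4))
save('crop2.png',np.hstack([cv2.resize(im[70:215,200:340],(560,580),interpolation=cv2.INTER_CUBIC)]))
E
```

```text
rack px [[270, 80], [327, 132], [265, 203], [209, 153]]
[[ 0.5935 -0.1762  0.065 ]
 [ 0.5718 -0.23    0.065 ]
 [ 0.5023 -0.2014  0.065 ]
 [ 0.5257 -0.1475  0.065 ]]
sides [0.058  0.0751 0.0588 0.0737] ctr [ 0.5483 -0.1888  0.065 ]
red px [[279, 119], [289, 130], [269, 154], [261, 158], [250, 149], [250, 146], [273, 118]]
bright/dark V [109.1 175.  180.  182.  188. ]
[279 119] [ 0.5689 -0.1941  0.095 ] [ 0.5687 -0.1916  0.065 ]
[289 130] [ 0.5641 -0.2032  0.095 ] [ 0.5634 -0.2015  0.065 ]
[269 154] [ 0.5434 -0.1949  0.095 ] [ 0.5407 -0.1925  0.065 ]
[261 158] [ 0.5387 -0.1903  0.095 ] [ 0.5356 -0.1874  0.065 ]
[250 149] [ 0.5422 -0.1809  0.095 ] [ 0.5394 -0.1772  0.065 ]
[250 146] [ 0.5442 -0.1803  0.095 ] [ 0.5416 -0.1765  0.065 ]
[273 118] [ 0.5682 -0.1899  0.095 ] [ 0.5678 -0.187   0.065 ]
```

View pics/crop2.png

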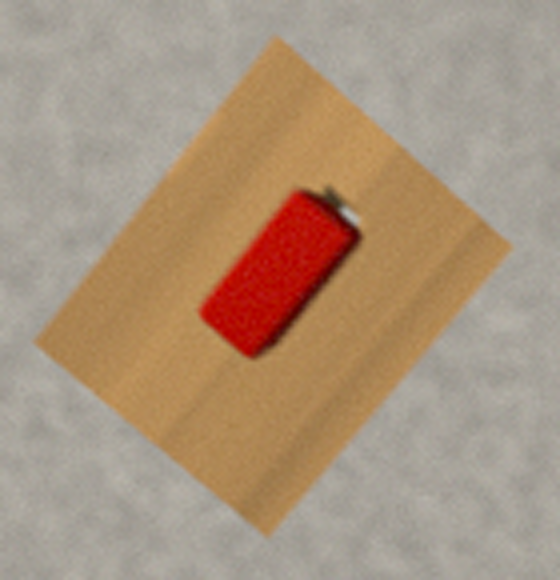

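Emit:
move_arm([
  {"dp": [0.5,-0.9,0],"rot": [0,0,0.175]},
  {"dp": [0.5,-0.9,0],"rot": [0,0,0.175]},
  {"dp": [0.5,-0.9,0],"rot": [0,0,0.175]},
  {"dp": [0.5,-0.9,0],"rot": [0,0,0.175]},
  {"dp": [0.5,-0.9,0],"rot": [0,0,0.175]},
  {"dp": [0,-0.9,0],"rot": [0,0,0]},
  {"dp": [0,-0.9,0],"rot": [0,0,0]},
  {"dp": [0,0,0],"rot": [0,0,0]},
])

```text
clock: 2.6
eef_pos: [0.5257, -0.0377, 0.328]
tool_rot: [0.992, 0.124, -0.0, -0.001]
wrist_force: [0.3, -0.8, 0.9]
width: 0.0004
```

```bash
python3 - <<'E'
from h import *
m=camera_model('wrist');np.save('w3m.npy',m)
im=get_image('wrist');np.save('w3.npy',im);save('w3.png',im)
togo([.56,-.04,.32],14)
E
```

```text
clock 2.65 pos [ 0.5261 -0.0404  0.328 ] F [-0.05  0.96  1.54] w 0.0006
rot units [0.001 0.004 0.017]
dp units [1.098 0.263 0.267]
```

View pics/w3.png

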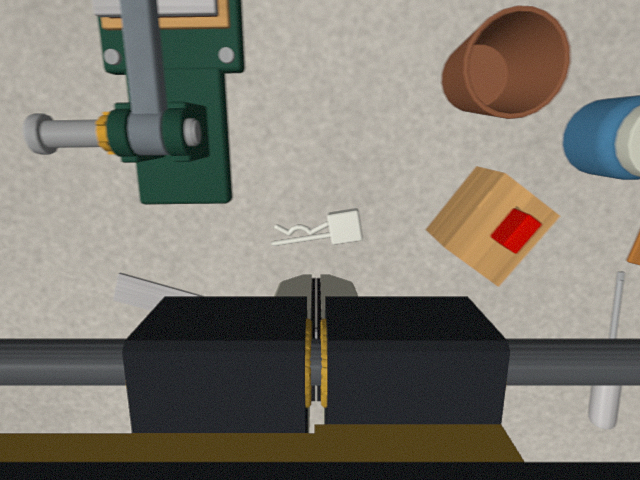

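```bash
python3 - <<'E'
from h import *
m=np.load('w3m.npy',allow_pickle=True).item()
h=onz(m,28,134,.08);n=onz(m,196,132,.08);b=onz(m,60,134,.08);b2=onz(m,95,132.5,.08)
print('head outer',h,'nose',n,'yaw',np.degrees(np.arctan2(*(b-n)[[1,0]]))-90,np.degrees(np.arctan2(*(b-b2)[[1,0]]))-90)
l1=onz(m,107,131,.0975);l2=onz(m,188,131,.0975);l=onz(m,145,131,.0975);print(l1,l2,l)
y=np.radians(14);u=np.array([-np.sin(y),np.cos(y),0])
# tool start: finger back face 17.5+25 mm beyond head outer face, tips at .07 -> tcp .154
S=h+u*.045; S[2]=.22; print('start',S); togo(S,14)
E
```

```text
head outer [0.53358204 0.18749491 0.08      ] nose [0.56606518 0.06569141 0.08      ] yaw 15.088022448825683 16.642079584318253
[0.55250985 0.1223389  0.0975    ] [0.5666578  0.06671242 0.0975    ] [0.55914841 0.0962376  0.0975    ]
start [0.52269556 0.23115822 0.22      ]
clock 2.65 pos [ 0.5261 -0.0404  0.328 ] F [-0.05  0.96  1.54] w 0.0006
rot units [0.001 0.004 0.017]
dp units [ 2.095 -8.807  3.599]
```

Emit:
move_arm([
  {"dp": [0.25,-0.9,0],"rot": [0,0,-0.15]},
  {"dp": [0.25,-0.9,0],"rot": [0,0,0]},
  {"dp": [0.25,-0.9,0],"rot": [0,0,0]},
  {"dp": [0.25,-0.9,0],"rot": [0,0,0]},
  {"dp": [0.25,-0.9,0.5],"rot": [0,0,0]},
  {"dp": [0.25,-0.9,0.5],"rot": [0,0,0]},
  {"dp": [0.25,-0.9,0.5],"rot": [0,0,0]},
  {"dp": [0.25,-0.9,0.5],"rot": [0,0,0]},
])

```text
clock: 3.45
eef_pos: [0.5308, 0.1816, 0.2674]
tool_rot: [0.992, 0.128, 0.0, 0.001]
wrist_force: [0.6, -0.2, -0.2]
width: 0.0004
```

Emit:
move_arm([
  {"dp": [0,-0.9,0.9],"rot": [0,0,0]},
  {"dp": [0,-0.9,0.9],"rot": [0,0,0]},
  {"dp": [0,0,0],"rot": [0,0,0]},
  {"dp": [0,0,0],"rot": [0,0,0]},
])

```text
clock: 3.85
eef_pos: [0.5165, 0.2338, 0.2135]
tool_rot: [0.992, 0.129, -0.0, 0.001]
wrist_force: [0.8, 0.2, 0.3]
width: 0.0
```

```bash
python3 - <<'E'
from h import *
togo([.5227,.231,.154],15); print(sense()['tool_rot'])
E
```

```text
clock 3.85 pos [0.5165 0.2338 0.2135] F [0.78 0.2  0.29] w 0.0
rot units [ 0.02   0.008 -0.03 ]
dp units [0.176 0.14  1.985]
[ 9.91649671e-01  1.28955781e-01 -2.88346007e-04  1.11953685e-03]
```

Emit:
move_arm([
  {"dp": [0.18,0,0.7],"rot": [0,0,0]},
  {"dp": [0,0,0.7],"rot": [0,0,0]},
  {"dp": [0,0,0.58],"rot": [0,0,0]},
  {"dp": [0,0.2,0],"rot": [0,0,0]},
  {"dp": [0,0.2,0],"rot": [0,0,0]},
  {"dp": [0,0.1,0],"rot": [0,0,0]},
  {"dp": [0,0.1,0],"rot": [0,0,0]},
  {"dp": [0,0.1,0],"rot": [0,0,0]},
])

```text
clock: 4.65
eef_pos: [0.5267, 0.2168, 0.1555]
tool_rot: [0.992, 0.13, 0.001, -0.0]
wrist_force: [-0.2, 1.0, -1.1]
width: 0.0007
```

Emit:
move_arm([
  {"dp": [0,0.07,0],"rot": [0,0,0]},
  {"dp": [0,0.07,0],"rot": [0,0,0]},
  {"dp": [0,0.07,0],"rot": [0,0,0]},
  {"dp": [0,0.07,0],"rot": [0,0,0]},
  {"dp": [0,0.07,0],"rot": [0,0,0]},
  {"dp": [0,0.07,0],"rot": [0,0,0]},
])

```text
clock: 5.25
eef_pos: [0.5294, 0.2049, 0.1545]
tool_rot: [0.991, 0.13, -0.0, -0.0]
wrist_force: [0.3, 0.1, 0.1]
width: 0.0004
```

Emit:
move_arm([
  {"dp": [0,0.06,0],"rot": [0,0,0]},
  {"dp": [0,0.06,0],"rot": [0,0,0]},
  {"dp": [0,0.06,0],"rot": [0,0,0]},
  {"dp": [0,0.06,0],"rot": [0,0,0]},
  {"dp": [0,0.06,0],"rot": [0,0,0]},
])

```text
clock: 5.75
eef_pos: [0.5313, 0.1977, 0.1546]
tool_rot: [0.991, 0.13, -0.0, -0.001]
wrist_force: [-1.6, 4.9, -0.9]
width: 0.0003
```

Emit:
move_arm([
  {"dp": [0,0.06,0],"rot": [0,0,0]},
  {"dp": [0,0.06,0],"rot": [0,0,0]},
  {"dp": [0,0.06,0],"rot": [0,0,0]},
  {"dp": [0,0.06,0],"rot": [0,0,0]},
  {"dp": [0,0.06,0],"rot": [0,0,0]},
])

```text
clock: 6.25
eef_pos: [0.5332, 0.1904, 0.1547]
tool_rot: [0.991, 0.131, -0.0, -0.002]
wrist_force: [-1.5, 4.3, -1.0]
width: 0.0003
```

Emit:
move_arm([
  {"dp": [0,0.06,0],"rot": [0,0,0]},
  {"dp": [0,0.06,0],"rot": [0,0,0]},
  {"dp": [0,0.06,0],"rot": [0,0,0]},
  {"dp": [0,0.06,0],"rot": [0,0,0]},
  {"dp": [0,0.06,0],"rot": [0,0,0]},
  {"dp": [0,0.06,0],"rot": [0,0,0]},
  {"dp": [0,0.06,0],"rot": [0,0,0]},
])

```text
clock: 6.95
eef_pos: [0.5365, 0.1783, 0.1547]
tool_rot: [0.991, 0.131, -0.0, -0.002]
wrist_force: [-2.0, 5.6, -1.2]
width: 0.0004
```

Emit:
move_arm([
  {"dp": [0,0.05,0],"rot": [0,0,0]},
  {"dp": [0,0.05,0],"rot": [0,0,0]},
  {"dp": [0,0.05,0],"rot": [0,0,0]},
  {"dp": [0,0.05,0],"rot": [0,0,0]},
])

```text
clock: 7.35
eef_pos: [0.5381, 0.1724, 0.1547]
tool_rot: [0.991, 0.131, -0.0, -0.002]
wrist_force: [-0.7, 5.4, 0.2]
width: 0.0006
```

Now slower, one millimetre per row with force checks.

Emit:
move_arm([
  {"dp": [0,0.03,0],"rot": [0,0,0]},
  {"dp": [0,0.03,0],"rot": [0,0,0]},
  {"dp": [0,0.03,0],"rot": [0,0,0]},
  {"dp": [0,0.03,0],"rot": [0,0,0]},
  {"dp": [0,0.03,0],"rot": [0,0,0]},
])

```text
clock: 7.85
eef_pos: [0.5393, 0.168, 0.1547]
tool_rot: [0.991, 0.131, -0.0, -0.002]
wrist_force: [-2.1, 4.8, -0.2]
width: 0.0005
```

Emit:
move_arm([
  {"dp": [0,0.03,0],"rot": [0,0,0]},
  {"dp": [0,0.03,0],"rot": [0,0,0]},
  {"dp": [0,0.03,0],"rot": [0,0,0]},
])

```text
clock: 8.15
eef_pos: [0.54, 0.1654, 0.1547]
tool_rot: [0.991, 0.131, -0.0, -0.002]
wrist_force: [-1.7, 4.5, 0.6]
width: 0.0008
```

Emit:
move_arm([
  {"dp": [0,0.03,0],"rot": [0,0,0]},
  {"dp": [0,0.03,0],"rot": [0,0,0]},
  {"dp": [0,0.03,0],"rot": [0,0,0]},
])

```text
clock: 8.45
eef_pos: [0.5407, 0.1628, 0.1547]
tool_rot: [0.991, 0.131, 0.0, -0.002]
wrist_force: [-1.9, 5.2, 0.6]
width: 0.0003
```

Emit:
move_arm([
  {"dp": [0,0.03,0],"rot": [0,0,0]},
  {"dp": [0,0.03,0],"rot": [0,0,0]},
])

```text
clock: 8.65
eef_pos: [0.5411, 0.1611, 0.1547]
tool_rot: [0.991, 0.131, -0.0, -0.002]
wrist_force: [-0.5, 4.9, 0.3]
width: 0.0002
```

Emit:
move_arm([
  {"dp": [0,0.03,0],"rot": [0,0,0]},
  {"dp": [0,0.03,0],"rot": [0,0,0]},
])

```text
clock: 8.85
eef_pos: [0.5416, 0.1593, 0.1547]
tool_rot: [0.991, 0.131, -0.0, -0.002]
wrist_force: [-2.1, 5.5, -0.2]
width: 0.0004
```

Emit:
move_arm([
  {"dp": [0,0.03,0],"rot": [0,0,0]},
  {"dp": [0,0.03,0],"rot": [0,0,0]},
])

```text
clock: 9.05
eef_pos: [0.5421, 0.1576, 0.1547]
tool_rot: [0.991, 0.131, -0.0, -0.002]
wrist_force: [-1.7, 5.2, 1.0]
width: 0.0002
```

Emit:
move_arm([
  {"dp": [0,0.03,0],"rot": [0,0,0]},
  {"dp": [0,0.03,0],"rot": [0,0,0]},
])

```text
clock: 9.25
eef_pos: [0.5422, 0.157, 0.1547]
tool_rot: [0.991, 0.132, -0.0, -0.003]
wrist_force: [-1.6, 8.6, -0.2]
width: 0.0003
```

Emit:
move_arm([
  {"dp": [0,0.03,0],"rot": [0,0,0]},
  {"dp": [0,0.02,0],"rot": [0,0,0]},
])

```text
clock: 9.45
eef_pos: [0.5422, 0.1569, 0.1547]
tool_rot: [0.991, 0.132, -0.0, -0.004]
wrist_force: [-2.2, 9.4, -0.5]
width: 0.0003
```

Emit:
move_arm([
  {"dp": [0,0,0],"rot": [0,0,0]},
  {"dp": [0,-0.3,0],"rot": [0,0,0]},
  {"dp": [0,-0.8,0],"rot": [0,0,0]},
  {"dp": [0,0,-1],"rot": [0,0,0]},
  {"dp": [0,0,-1],"rot": [0,0,0]},
  {"dp": [0,0,-1],"rot": [0,0,0]},
  {"dp": [0,0.5,-1],"rot": [0,0,0]},
  {"dp": [-0.3,0.9,-0.6],"rot": [0,0,0]},
], grip=0.6)

```text
clock: 10.25
eef_pos: [0.5383, 0.1421, 0.2952]
tool_rot: [0.991, 0.132, 0.002, -0.001]
wrist_force: [1.2, 0.4, 0.5]
width: 0.0549
```

Emit:
move_arm([
  {"dp": [-0.3,0.9,0],"rot": [0,0,0]},
  {"dp": [-0.3,0.9,0],"rot": [0,0,0]},
  {"dp": [-0.3,0.9,0],"rot": [0,0,0]},
  {"dp": [-0.3,0.9,0],"rot": [0,0,0]},
  {"dp": [0,0,0],"rot": [0,0,0]},
  {"dp": [0,0,0],"rot": [0,0,0]},
])

```text
clock: 10.85
eef_pos: [0.5302, 0.026, 0.2926]
tool_rot: [0.992, 0.129, -0.0, 0.0]
wrist_force: [-0.1, 0.5, 0.3]
width: 0.0558
```

```bash
python3 - <<'E'
from h import *
m=camera_model('wrist');np.save('w4m.npy',m)
im=get_image('wrist');np.save('w4.npy',im)
togo([.524,.034,.3],15)
c=proj(m,[.572,.047,.08]).astype(int);print(c)
save('w4.png',im)
a,b=max(c[0]-120,0),max(c[1]-60,0);print('crop off',a,b)
save('w4c.png',cv2.resize(im[b:b+150,a:a+200],(800,600),interpolation=cv2.INTER_CUBIC))
E
```

```text
clock 10.9 pos [0.5303 0.0274 0.2926] F [-0.04  0.04  0.16] w 0.0559
rot units [-0.003 -0.001 -0.006]
dp units [-0.145 -0.266 -0.246]
[301 161]
crop off 181 101
```

View pics/w4c.png

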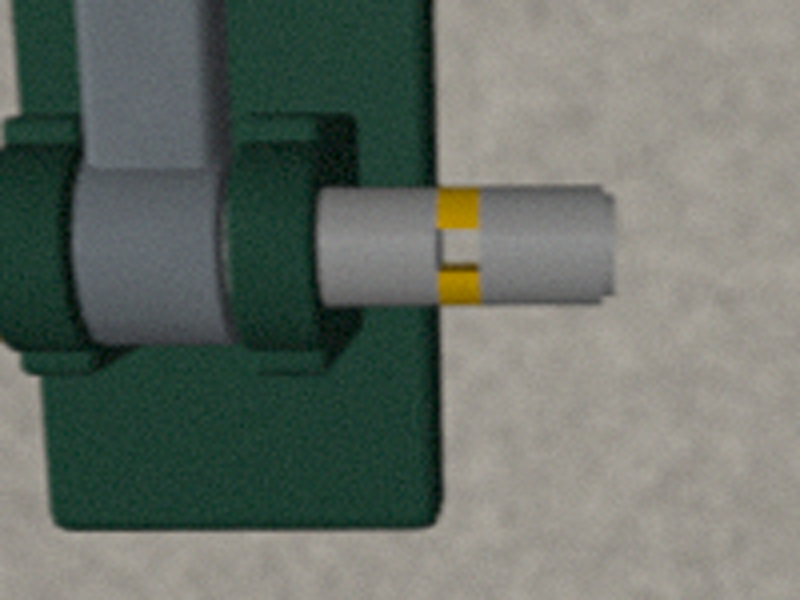

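```bash
python3 - <<'E'
from h import *
m=np.load('w4m.npy',allow_pickle=True).item()
P=lambda x,y,z:onz(m,181+x/4,101+y/4,z).round(4)
print('cam',-np.array(m['R']).T@m['t'])
print('axis@80',P(459,245,.08),'hole top@.0895',P(459,248,.0895))
a,b=P(330,246,.08),P(600,244.5,.08);print('pin yaw',np.degrees(np.arctan2(*(a-b)[[1,0]]))-90,'end',P(612,245,.08),'lug face',P(318,246,.08))
for X in ((437,80),(430,520)): pass
p,q=P(437,80,.02),P(441,500,.02);print('base edge yaw',np.degrees(np.arctan2(*(p-q)[[1,0]])))
im=np.load('w4.npy');hsv=cv2.cvtColor(im,cv2.COLOR_RGB2HSV)[101:251,181:381]
y=(hsv[...,0]>15)&(hsv[...,0]<32)&(hsv[...,1]>150)&(hsv[...,2]>80);v,u=np.nonzero(y);print('yellow',u.min()+181,u.max()+181,v.min()+101,v.max()+101,u.mean()+181.5,v.mean()+101)
print('chk',onz(m,u.mean()+181,(v.min()+v.max())/2+101,.08))
# grasp target over rack: tab centre, grasp point at tab z 19..20
c=np.array([.5488,-.1893,.065]);x=np.array([np.cos(np.radians(-22.7)),np.sin(np.radians(-22.7)),0])
g=c+.006*x; g[2]=.067+.084; print('grasp tcp',g); togo([g[0],g[1],.25],-22.7)
E
```

```text
cam [0.59513391 0.04349284 0.37495788]
axis@80 [0.5703 0.0507 0.08  ] hole top@.0895 [0.5706 0.0503 0.0895]
pin yaw 15.068488159492233 end [0.5769 0.0256 0.08  ] lug face [0.564  0.0738 0.08  ]
base edge yaw 14.553572790712542
yellow 290 300 148 176 295.5677083333333 162.046875
chk [0.57035049 0.05117536 0.08      ]
grasp tcp [ 0.55433523 -0.19161544  0.151     ]
clock 10.9 pos [0.5303 0.0274 0.2926] F [-0.04  0.04  0.16] w 0.0559
rot units [-3.000e-03  0.000e+00  6.277e+00]
dp units [-1.11   7.261  1.419]
```

Emit:
move_arm([
  {"dp": [-0.139,0.908,0.1],"rot": [0,0,0]},
  {"dp": [-0.139,0.908,0.1],"rot": [0,0,0]},
  {"dp": [-0.139,0.908,0.1],"rot": [0,0,0]},
  {"dp": [-0.139,0.908,0.1],"rot": [0,0,0]},
  {"dp": [-0.139,0.908,0.1],"rot": [0,0,0]},
  {"dp": [-0.139,0.908,0.1],"rot": [0,0,0]},
  {"dp": [-0.139,0.908,0.1],"rot": [0,0,0]},
  {"dp": [-0.139,0.908,0.1],"rot": [0,0,0]},
], grip=0.6)

```text
clock: 11.7
eef_pos: [0.5551, -0.1913, 0.2684]
tool_rot: [0.991, 0.132, 0.0, -0.0]
wrist_force: [-0.2, 0.3, -0.2]
width: 0.056
```

Emit:
move_arm([
  {"dp": [0,0,0.1],"rot": [0,0,0.897]},
  {"dp": [0,0,0.1],"rot": [0,0,0.897]},
  {"dp": [0,0,0.1],"rot": [0,0,0.897]},
  {"dp": [0,0,0.1],"rot": [0,0,0.897]},
  {"dp": [0,0,0.1],"rot": [0,0,0.897]},
  {"dp": [0,0,0.1],"rot": [0,0,0.897]},
  {"dp": [0,0,0.1],"rot": [0,0,0.897]},
  {"dp": [0,0,0],"rot": [0,0,0]},
])

```text
clock: 12.5
eef_pos: [0.5548, -0.1901, 0.247]
tool_rot: [0.981, -0.195, -0.001, -0.0]
wrist_force: [0.6, 0.7, -0.0]
width: 0.0559
```

```bash
python3 - <<'E'
from h import *
m=camera_model('wrist');im=get_image('wrist');np.save('w5.npy',im);np.save('w5m.npy',m)
togo([.5543,-.1916,.151],-22.7);print(proj(m,[.5543,-.1916,.095]))
hsv=cv2.cvtColor(im,cv2.COLOR_RGB2HSV);H,S=hsv[...,0],hsv[...,1]
r=((H<8)|(H>172))&(S>170);c=max(cv2.findContours(r.astype(np.uint8),0,2)[0],key=cv2.contourArea)
print(cv2.boundingRect(c),cv2.minAreaRect(c),np.percentile(hsv[...,2][r],[5,25,50,75,95]))
top=(r&(hsv[...,2]>140)).astype(np.uint8);c=max(cv2.findContours(top,0,2)[0],key=cv2.contourArea)
q=cv2.boxPoints(cv2.minAreaRect(c));P=np.array([onz(m,*p,.095) for p in q]);print(q.round(1).tolist(),P.round(4).tolist(),P.mean(0))
E
```

```text
clock 12.55 pos [ 0.5549 -0.1904  0.2472] F [-0.24 -0.49  0.22] w 0.0557
rot units [-0.004  0.007  0.041]
dp units [0.    0.045 3.208]
[319.51495895 249.91302577]
(306, 216, 25, 60) ((318.0, 245.5), (59.0, 24.0), 90.0) [  6.  86. 162. 167. 173.]
[[305.3999938964844, 228.0], [327.0, 227.39999389648438], [328.29998779296875, 275.0], [306.6000061035156, 275.6000061035156]] [[0.5691, -0.1891, 0.095], [0.5648, -0.2004, 0.095], [0.5385, -0.1905, 0.095], [0.543, -0.1789, 0.095]] [ 0.5538446  -0.18975577  0.095     ]
```

Emit:
move_arm([
  {"dp": [-0.02,0.02,0.7],"rot": [0,0,0]},
  {"dp": [0,0,0.7],"rot": [0,0,0]},
  {"dp": [0,0,0.7],"rot": [0,0,0]},
  {"dp": [0,0,0.6],"rot": [0,0,0]},
  {"dp": [0,0,0.4],"rot": [0,0,0]},
  {"dp": [0,0,0],"rot": [0,0,0]},
  {"dp": [0,0,0],"rot": [0,0,0]},
])

```text
clock: 13.25
eef_pos: [0.554, -0.1924, 0.155]
tool_rot: [0.98, -0.197, 0.0, -0.0]
wrist_force: [-0.9, -0.5, 0.4]
width: 0.0555
```

Emit:
move_arm([
  {"dp": [0,0,0],"rot": [0,0,0]},
  {"dp": [0,0,0],"rot": [0,0,0]},
  {"dp": [0,0,0],"rot": [0,0,0]},
  {"dp": [0,0,0],"rot": [0,0,0]},
  {"dp": [0,0,0],"rot": [0,0,0]},
  {"dp": [0,0,0],"rot": [0,0,0]},
], grip=0, grip_force=25)

```text
clock: 13.85
eef_pos: [0.5536, -0.1924, 0.1547]
tool_rot: [0.98, -0.197, 0.0, -0.0]
wrist_force: [0.6, -0.5, 1.4]
width: 0.0138
```

```bash
python3 - <<'E'
from h import *
m=camera_model('wrist');im=get_image('wrist');np.save('w6.npy',im);np.save('w6m.npy',m)
togo([.5541,-.1907,.250],-22);s=sense();print(s['ft_torque'])
a=cv2.resize(im[190:340,220:420],(800,600),interpolation=cv2.INTER_CUBIC);save('w6c.png',a)
E
```

```text
clock 13.9 pos [ 0.5536 -0.1924  0.1547] F [ 0.45 -0.23 -0.28] w 0.0133
rot units [-0.002 -0.001 -0.12 ]
dp units [-0.005 -0.059 -3.178]
[ 0.09657346 -0.00707365 -0.00207136]
```

View pics/w6c.png

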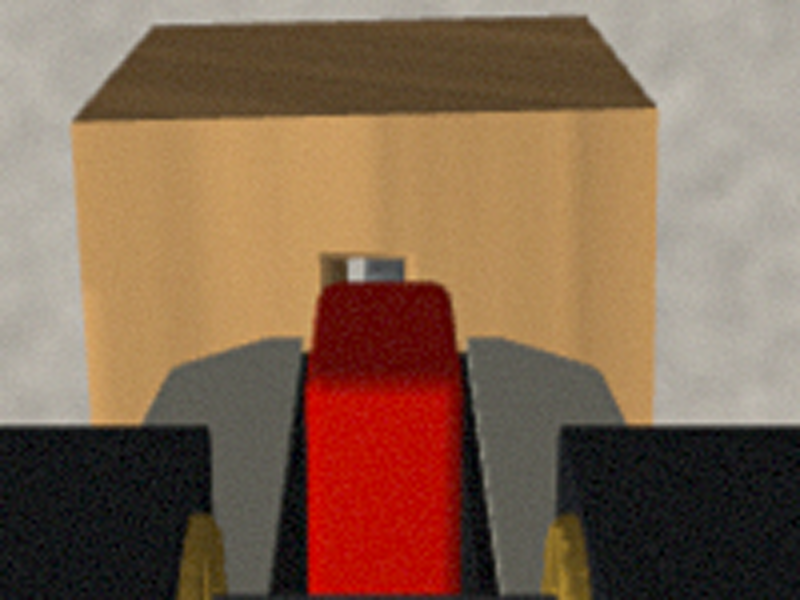

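```bash
python3 - <<'E'
from h import *
m=np.load('w6m.npy',allow_pickle=True).item();s=sense();R=Ro.from_quat(s['tool_rot'])
T=lambda u,v,z:(R.inv().apply(onz(m,u,v,z)-s['eef_pos'])*1000).round(2)
print('bottom edge +21',T(315.75,261.25,.065),'top edge',T(315.75,285.5,.095),'pocket 22.5',T(312,253.75,.065))
E
```

```text
bottom edge +21 [13.08 -0.45 89.67] top edge [13.58 -0.44 59.67] pocket 22.5 [16.36 -2.01 89.67]
```

Emit:
move_arm([
  {"dp": [0,0,-0.3],"rot": [0,0,0]},
  {"dp": [0,0,-0.8],"rot": [0,0,0]},
  {"dp": [0,0,-0.9],"rot": [0,0,0]},
  {"dp": [0,0,-0.9],"rot": [0,0,0]},
  {"dp": [0,0,-0.6],"rot": [0,0,0]},
  {"dp": [0,0,0],"rot": [0,0,0]},
  {"dp": [0,0,0],"rot": [0,0,0]},
])

```text
clock: 14.6
eef_pos: [0.5532, -0.1924, 0.2595]
tool_rot: [0.98, -0.197, -0.0, -0.0]
wrist_force: [-0.3, -0.3, 0.3]
width: 0.0138
```

```bash
python3 - <<'E'
from h import *
togo([.53,-.05,.25],14.8)
m=camera_model('wrist');im=get_image('wrist');np.save('w7.npy',im)
mt=camera_model('top');t=get_image('top');np.save('t7.npy',t)
a=cv2.resize(im[190:340,220:420],(400,300)); save('w7c.png',a)
E
```

```text
clock 14.6 pos [ 0.5532 -0.1924  0.2595] F [-0.29 -0.31  0.33] w 0.0138
rot units [-1.000e-03  1.000e-03 -6.254e+00]
dp units [-2.546 -4.079  0.318]
```

View pics/w7c.png

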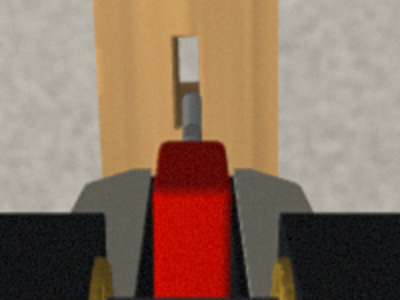

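Emit:
move_arm([
  {"dp": [0,0,-0.05],"rot": [0,0,-0.893]},
  {"dp": [0,0,-0.05],"rot": [0,0,-0.893]},
  {"dp": [0,0,-0.05],"rot": [0,0,-0.893]},
  {"dp": [0,0,-0.05],"rot": [0,0,-0.893]},
  {"dp": [0,0,-0.05],"rot": [0,0,-0.893]},
  {"dp": [0,0,-0.05],"rot": [0,0,-0.893]},
  {"dp": [0,0,-0.05],"rot": [0,0,-0.893]},
  {"dp": [0,0,0],"rot": [0,0,0]},
])

```text
clock: 15.5
eef_pos: [0.553, -0.1925, 0.2688]
tool_rot: [0.992, 0.129, -0.001, -0.001]
wrist_force: [-0.3, 0.5, -0.4]
width: 0.0138
```

Emit:
move_arm([
  {"dp": [0.36,-0.95,0],"rot": [0,0,0]},
  {"dp": [0.36,-0.95,0],"rot": [0,0,0]},
  {"dp": [0.36,-0.95,0],"rot": [0,0,0]},
  {"dp": [0.36,-0.95,0],"rot": [0,0,0]},
  {"dp": [0.36,-0.95,0],"rot": [0,0,0]},
  {"dp": [0.36,-0.95,0],"rot": [0,0,0]},
  {"dp": [0.36,-0.95,0],"rot": [0,0,0]},
  {"dp": [0.36,-0.95,0],"rot": [0,0,0]},
])

```text
clock: 16.3
eef_pos: [0.5785, 0.0512, 0.269]
tool_rot: [0.992, 0.127, -0.001, -0.0]
wrist_force: [0.9, -0.6, -0.5]
width: 0.014
```

Emit:
move_arm([
  {"dp": [0,0,0],"rot": [0,0,0]},
  {"dp": [0,0,0],"rot": [0,0,0]},
])

```text
clock: 16.5
eef_pos: [0.5785, 0.0505, 0.2692]
tool_rot: [0.992, 0.129, -0.001, 0.0]
wrist_force: [-0.4, -0.2, -0.5]
width: 0.0138
```

```bash
python3 - <<'E'
from h import *
togo([.5778,.0522,.25],14.8)
m=camera_model('wrist');np.save('w8m.npy',m);im=get_image('wrist');np.save('w8.npy',im)
s=get_image('scene');np.save('s8.npy',s);t=get_image('top');np.save('t8.npy',t)
ms=camera_model('scene');mt=camera_model('top')
c=proj(ms,[.5705,.0507,.11]).astype(int);d=proj(mt,[.5705,.0507,.11]).astype(int);print(c,d)
f=lambda i,c:cv2.resize(i[c[1]-30:c[1]+30,c[0]-40:c[0]+40],(400,300),interpolation=cv2.INTER_CUBIC)
a=np.vstack([np.hstack([f(s,c),f(t,d)]),np.hstack([cv2.resize(im[140:340,180:447],(400,300)),np.zeros((300,400,3),np.uint8)])])
save('c8.png',cv2.convertScaleAbs(a,alpha=1.3))
E
```

```text
clock 16.5 pos [0.5785 0.0505 0.2692] F [-0.42 -0.21 -0.51] w 0.0138
rot units [0.    0.018 0.002]
dp units [-0.006 -0.059  0.639]
[310 263] [303 195]
```

View pics/c8.png

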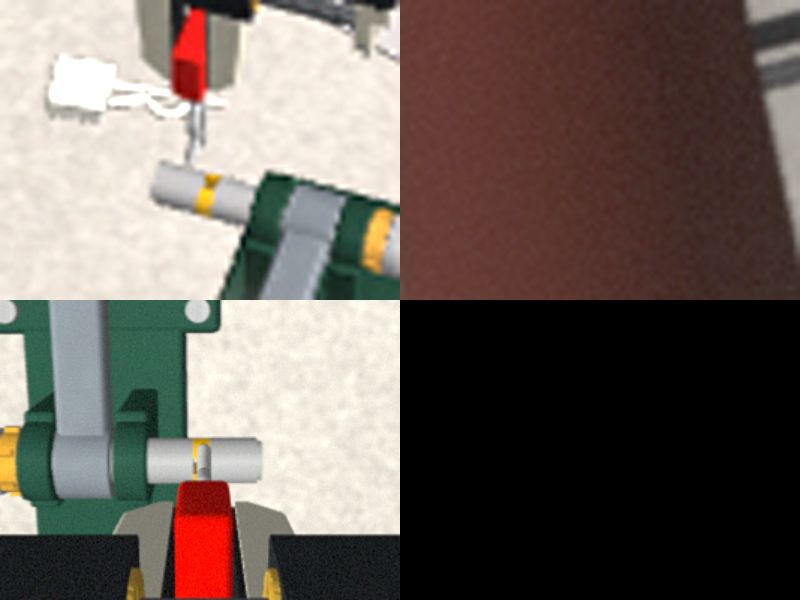

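```bash
python3 - <<'E'
from h import *
m=np.load('w8m.npy',allow_pickle=True).item();im=np.load('w8.npy');s=sense();R=Ro.from_quat(s['tool_rot'])
hsv=cv2.cvtColor(im,cv2.COLOR_RGB2HSV)
y=(hsv[...,0]>15)&(hsv[...,0]<32)&(hsv[...,1]>150)&(hsv[...,2]>80);y[:225]=0;y[265:]=0;y[:,290:340]&=True;y[:,:290]=0;y[:,340:]=0
v,u=np.nonzero(y);print(u.min(),u.max(),v.min(),v.max(),len(u))
p=onz(m,(u.min()+u.max())/2,v.min(),.082);print(p,R.inv().apply(p-s['eef_pos'])*1000)
r=((hsv[...,0]<8)|(hsv[...,0]>172))&(hsv[...,1]>170)
for row in(264,275,285,295): x=np.nonzero(r[row,280:350])[0]+280;print(row,x.min(),x.max())
z=s['eef_pos'][2]-.0897;p=onz(m,316,261,z);print('tab bottom',R.inv().apply(p-s['eef_pos'])*1000)
g=cv2.cvtColor(im,6);print(g[236:262:4,296:336:2])
E
```

```text
309 319 233 260 75
[0.57957729 0.05215026 0.082     ] [  2.11135543  -3.98040888 187.64149332]
264 300 331
275 298 332
285 296 335
295 296 335
tab bottom [13.89784008 -2.72971999 89.67930877]
[[121 129 125 125 128 125 121 103 102 123 106  91 126 125 127 126 129 128
  125 123]
 [143 142 141 145 142 140 138 109 162 147 125  86 100 145 144 143 144 143
  148 144]
 [157 159 158 159 160 157 155 123 159 148 122  91 102 160 158 156 160 161
  158 160]
 [171 168 171 168 170 166 146 112 160 150 125  92 101 170 165 169 171 171
  171 166]
 [158 156 162 162 159 160 139  68 160  99  77  81 105 162 162 158 159 159
  159 160]
 [152 148 149 150 149 149 146 113 138 112  86  79  88 155 147 150 151 152
  154 146]
 [132 130 132 118  81  77  77  66  95  80  65  57  49  79  79  72  76 127
  128 126]]
```

```bash
python3 - <<'E'
from h import *
togo([.5778,.0522,.245],14.8);m=camera_model('wrist');o=np.load('w8m.npy',allow_pickle=True).item()
C=lambda m:-np.array(m['R']).T@m['t'];print(C(m)-C(o),Ro.from_matrix(m['R']@o['R'].T).as_rotvec(degrees=True))
E
```

```text
clock 16.65 pos [0.5787 0.048  0.2696] F [-0.26  0.24 -1.15] w 0.0135
rot units [ 0.011  0.012 -0.036]
dp units [ 0.007 -0.143  0.821]
[ 0.00025714 -0.00270198  0.00051143] [-0.03704571 -0.00474922 -0.23439064]
```

Emit:
move_arm([
  {"dp": [0,-0.135,0.3],"rot": [0,0,0]},
  {"dp": [0,0,0.25],"rot": [0,0,0]},
  {"dp": [0,0,0.25],"rot": [0,0,0]},
  {"dp": [0,0,0],"rot": [0,0,0]},
  {"dp": [0,0,0],"rot": [0,0,0]},
  {"dp": [0,0,0],"rot": [0,0,0]},
  {"dp": [0,0,0],"rot": [0,0,0]},
], grip_force=30)

```text
clock: 17.35
eef_pos: [0.5781, 0.054, 0.2464]
tool_rot: [0.992, 0.129, 0.0, -0.0]
wrist_force: [0.1, -0.4, -1.5]
width: 0.0136
```

```bash
python3 - <<'E'
from h import *
togo([.5778,.0522,.238],14.8)
m=camera_model('wrist');im=get_image('wrist');s=sense();np.save('w9.npy',im)
hsv=cv2.cvtColor(im,cv2.COLOR_RGB2HSV)
y=(hsv[...,0]>15)&(hsv[...,0]<32)&(hsv[...,1]>150)&(hsv[...,2]>80);y[:215]=0;y[265:]=0;y[:,:290]=0;y[:,340:]=0
v,u=np.nonzero(y);print(u.min(),u.max(),v.min(),v.max(),len(u))
R=Ro.from_quat(s['tool_rot']);T=lambda u,v,z:R.inv().apply(onz(m,u,v,z)-s['eef_pos'])*1000
print('band',T((u.min()+u.max())/2,v.min(),.082),'tab',T(316,261,s['eef_pos'][2]-.0897))
togo([.5778,.0522,.238],14.8)
c=(u.min()+u.max())//2; print('pin rows col 335',cv2.cvtColor(im,6)[225:262:2,336:345].mean(1).astype(int))
E
```

```text
clock 17.35 pos [0.5781 0.054  0.2464] F [ 0.1  -0.43 -1.49] w 0.0136
rot units [ 0.001 -0.008 -0.003]
dp units [-0.023  0.055  0.282]
321 324 243 256 56
band [  1.25595326   3.90334823 164.43509329] tab [ 1.34198657e+01 -3.70305811e-02  8.97108149e+01]
clock 17.4 pos [0.578  0.054  0.2464] F [-0.01 -0.08 -1.35] w 0.0141
rot units [ 0.001 -0.008 -0.003]
dp units [-0.023  0.056  0.281]
pin rows col 335 [185 187 188 187 188 185 180 181 161  92 119 130 138 144 151 158 166 170
 167]
```

Emit:
move_arm([
  {"dp": [-0.035,0.047,0],"rot": [0,0,0]},
  {"dp": [0,0,0],"rot": [0,0,0]},
  {"dp": [0,0,0.07],"rot": [0,0,0]},
  {"dp": [0,0,0.07],"rot": [0,0,0]},
  {"dp": [0,0,0.05],"rot": [0,0,0]},
  {"dp": [0,0,0],"rot": [0,0,0]},
  {"dp": [0,0,0],"rot": [0,0,0]},
])

```text
clock: 18.1
eef_pos: [0.5772, 0.0524, 0.2403]
tool_rot: [0.992, 0.129, -0.0, -0.0]
wrist_force: [0.1, 0.7, -0.6]
width: 0.0135
```

Emit:
move_arm([
  {"dp": [0,0,0.04],"rot": [0,0,0]},
  {"dp": [0,0,0.04],"rot": [0,0,0]},
  {"dp": [0,0,0.04],"rot": [0,0,0]},
])

```text
clock: 18.4
eef_pos: [0.5772, 0.0523, 0.2367]
tool_rot: [0.992, 0.129, -0.0, -0.0]
wrist_force: [-0.7, 0.0, -0.3]
width: 0.0137
```

Emit:
move_arm([
  {"dp": [0,0,0.04],"rot": [0,0,0]},
  {"dp": [0,0,0.04],"rot": [0,0,0]},
])

```text
clock: 18.6
eef_pos: [0.5772, 0.0523, 0.2343]
tool_rot: [0.992, 0.129, 0.0, -0.0]
wrist_force: [0.0, 0.1, -0.2]
width: 0.014
```

Emit:
move_arm([
  {"dp": [0,0,0.04],"rot": [0,0,0]},
  {"dp": [0,0,0.04],"rot": [0,0,0]},
])

```text
clock: 18.8
eef_pos: [0.5772, 0.0524, 0.2319]
tool_rot: [0.992, 0.129, -0.0, -0.0]
wrist_force: [-0.0, -0.4, -1.2]
width: 0.0135
```

Emit:
move_arm([
  {"dp": [0,0,0.05],"rot": [0,0,0]},
  {"dp": [0,0,0.05],"rot": [0,0,0]},
  {"dp": [0,0,0.05],"rot": [0,0,0]},
])

```text
clock: 19.1
eef_pos: [0.5772, 0.0523, 0.2274]
tool_rot: [0.992, 0.129, -0.0, -0.0]
wrist_force: [0.1, 0.3, -1.6]
width: 0.0136
```

Emit:
move_arm([
  {"dp": [0,0,0.05],"rot": [0,0,0]},
  {"dp": [0,0,0.05],"rot": [0,0,0]},
  {"dp": [0,0,0.05],"rot": [0,0,0]},
])

```text
clock: 19.4
eef_pos: [0.5772, 0.0523, 0.2229]
tool_rot: [0.992, 0.129, 0.0, -0.0]
wrist_force: [-0.4, -0.1, -0.1]
width: 0.0137
```

Emit:
move_arm([
  {"dp": [0,0,0.05],"rot": [0,0,0]},
  {"dp": [0,0,0.05],"rot": [0,0,0]},
  {"dp": [0,0,0.05],"rot": [0,0,0]},
])

```text
clock: 19.7
eef_pos: [0.5772, 0.0524, 0.2184]
tool_rot: [0.992, 0.129, 0.0, -0.0]
wrist_force: [0.7, 0.3, -0.3]
width: 0.0138
```

Emit:
move_arm([
  {"dp": [0,0,0.05],"rot": [0,0,0]},
  {"dp": [0,0,0.05],"rot": [0,0,0]},
])

```text
clock: 19.9
eef_pos: [0.5775, 0.0524, 0.2161]
tool_rot: [0.992, 0.129, 0.0, -0.0]
wrist_force: [-1.9, -0.2, 7.3]
width: 0.0138
```

Emit:
move_arm([
  {"dp": [0,0,0.05],"rot": [0,0,0]},
  {"dp": [0,0,0.05],"rot": [0,0,0]},
])

```text
clock: 20.1
eef_pos: [0.5775, 0.0522, 0.2138]
tool_rot: [0.992, 0.129, 0.001, 0.0]
wrist_force: [-0.8, 0.4, 5.1]
width: 0.0136
```

Emit:
move_arm([
  {"dp": [0,0,0.05],"rot": [0,0,0]},
  {"dp": [0,0,0.05],"rot": [0,0,0]},
  {"dp": [0,0,0.05],"rot": [0,0,0]},
])

```text
clock: 20.4
eef_pos: [0.5776, 0.0521, 0.2097]
tool_rot: [0.992, 0.129, 0.001, 0.0]
wrist_force: [-1.5, -0.6, 8.3]
width: 0.0137
```

Emit:
move_arm([
  {"dp": [0,0,0.05],"rot": [0,0,0]},
  {"dp": [0,0,0.05],"rot": [0,0,0]},
])

```text
clock: 20.6
eef_pos: [0.5775, 0.0521, 0.2064]
tool_rot: [0.992, 0.129, 0.001, 0.0]
wrist_force: [-0.7, -0.5, 4.9]
width: 0.0139
```

Emit:
move_arm([
  {"dp": [0,0,0.05],"rot": [0,0,0]},
  {"dp": [0,0,0.04],"rot": [0,0,0]},
])

```text
clock: 20.8
eef_pos: [0.5774, 0.0522, 0.2029]
tool_rot: [0.992, 0.129, 0.001, 0.0]
wrist_force: [-1.0, 0.5, 1.7]
width: 0.014
```

Emit:
move_arm([
  {"dp": [0,0,0.04],"rot": [0,0,0]},
  {"dp": [0,0,0],"rot": [0,0,0]},
])

```text
clock: 21.0
eef_pos: [0.5771, 0.0524, 0.2005]
tool_rot: [0.992, 0.129, -0.0, -0.0]
wrist_force: [-0.1, 0.9, -0.7]
width: 0.0136
```

Emit:
move_arm([
  {"dp": [0,0,0.03],"rot": [0,0,0]},
  {"dp": [0,0,0],"rot": [0,0,0]},
])

```text
clock: 21.2
eef_pos: [0.5769, 0.0524, 0.1997]
tool_rot: [0.992, 0.129, -0.001, -0.0]
wrist_force: [0.4, 0.2, -0.6]
width: 0.0138
```

Emit:
move_arm([
  {"dp": [0,0,0.02],"rot": [0,0,0]},
  {"dp": [0,0,0],"rot": [0,0,0]},
])

```text
clock: 21.4
eef_pos: [0.5771, 0.0524, 0.1995]
tool_rot: [0.992, 0.129, -0.0, -0.0]
wrist_force: [-0.5, 0.7, -0.7]
width: 0.0136
```

Emit:
move_arm([
  {"dp": [0,0,0],"rot": [0,0,0]},
  {"dp": [0,0,0],"rot": [0,0,0]},
  {"dp": [0,0,0],"rot": [0,0,0]},
  {"dp": [0,0,0],"rot": [0,0,0]},
  {"dp": [0,0,-0.3],"rot": [0,0,0]},
  {"dp": [0,0,-0.8],"rot": [0,0,0]},
  {"dp": [0,0,-1],"rot": [0,0,0]},
  {"dp": [0,0,-1],"rot": [0,0,0]},
], grip=0.5)

```text
clock: 22.2
eef_pos: [0.577, 0.0523, 0.2941]
tool_rot: [0.992, 0.129, -0.0, -0.0]
wrist_force: [1.2, -0.1, 0.1]
width: 0.0467
```

Emit:
move_arm([
  {"dp": [-0.5,0.8,-0.8],"rot": [0,0,0]},
  {"dp": [-0.5,0.8,-0.3],"rot": [0,0,0]},
  {"dp": [-0.5,0.8,0],"rot": [0,0,0]},
  {"dp": [0,0.8,0],"rot": [0,0,0]},
  {"dp": [0,0.8,0],"rot": [0,0,0]},
  {"dp": [0,0,0],"rot": [0,0,0]},
  {"dp": [0,0,0],"rot": [0,0,0]},
  {"dp": [0,0,0],"rot": [0,0,0]},
])

```text
clock: 23.0
eef_pos: [0.5642, -0.0733, 0.3258]
tool_rot: [0.992, 0.13, 0.0, -0.001]
wrist_force: [0.0, 0.7, 0.0]
width: 0.0463
```

```bash
python3 - <<'E'
from h import *
s=get_image('scene');t=get_image('top');ms=camera_model('scene');mt=camera_model('top');np.save('s10.npy',s)
togo([.5778,.0522,.238],14.8)
big=lambda m:max(cv2.findContours(m.astype(np.uint8),0,2)[0],key=cv2.contourArea)
c=proj(ms,[.5705,.0507,.11]).astype(int);d=proj(mt,[.5705,.0507,.11]).astype(int)
cs={}
for n,i,c0 in(('s',s,c),('t',t,d)):
    h=cv2.cvtColor(i,cv2.COLOR_RGB2HSV);r=((h[...,0]<8)|(h[...,0]>172))&(h[...,1]>140);k=np.zeros_like(r);k[c0[1]-30:c0[1]+30,c0[0]-30:c0[0]+30]=1;r&=k
    if r.any(): q=big(r);cs[n]=np.array(cv2.minAreaRect(q)[0]);print(n,cv2.minAreaRect(q))
if len(cs)==2: print('tab centre tri (expect z~.125)',tri(ray(ms,*cs['s']),ray(mt,*cs['t'])))
f=lambda i,c:cv2.resize(i[c[1]-30:c[1]+30,c[0]-40:c[0]+40],(400,300),interpolation=cv2.INTER_CUBIC)
save('c10.png',cv2.convertScaleAbs(np.hstack([f(s,c),f(t,d)]),alpha=1.3))
E
```

```text
clock 23.1 pos [ 0.5642 -0.0734  0.3257] F [ 0.48 -0.02 -0.13] w 0.0462
rot units [-0.009 -0.002  0.024]
dp units [ 1.517 -3.925  2.929]
s ((310.3500061035156, 262.95001220703125), (8.22192096710205, 17.39252471923828), 18.434947967529297)
t ((302.5471496582031, 190.41505432128906), (18.406312942504883, 7.417469501495361), 74.05460357666016)
tab centre tri (expect z~.125) (array([0.57637729, 0.05245196, 0.12151287]), np.float64(0.001424822448917859))
```

View pics/c10.png

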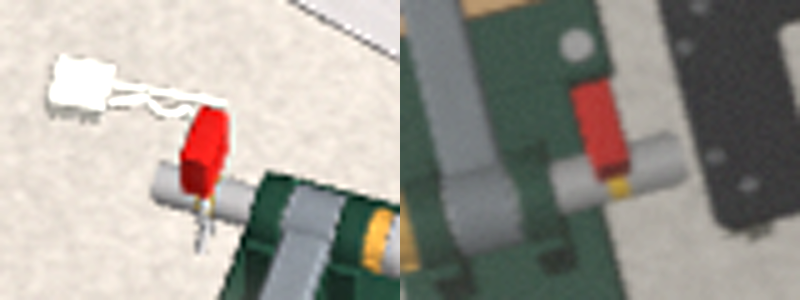

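```bash
python3 -c "
from h import *
togo([.56,-.07,.32]);print(close_job())"
```

```text
clock 23.1 pos [ 0.5642 -0.0734  0.3257] F [ 0.48 -0.02 -0.13] w 0.0462
dp units [-0.106 -0.145  0.191]
the job is handed in; nothing more can be done
None
```

The pin is home and the clip is through its cross-hole. I handed the job in at about 23 s of the 72 s; it reports no verdict.

**Pin:** I pushed the head with the closed fingers. It dragged at about 5 N and then stopped dead, with the force at the stop reaching about 9.5 N.

**Clip:** I took the red-tabbed clip from the rack and lined it up with the pin. It went into the hole without any touch force. The readings I took while pressing peaked at about 8 N, then fell to about 0 as it snapped home. I then released it and moved the arm clear.

**Last checks:**
- **Height from the arm:** at release it put the tab's underside at about 110 mm, which is the fully home height.
- **Camera views:** two crops show the clip upright and square, with its leg coming out below the pin.
- **Small disagreement:** the tab centre measured from two cameras came out at 121.5 mm, against about 125 mm expected. I put this down to calibration and mixed visible faces, and relied on the arm height and the force drop.
- **Not re-checked:** I did not measure the pin's position again after fitting the clip, nor the bystanders' positions. I saw no unexplained contact force at any reading.

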